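# Refit the rack's clip knob and hold the clip open

## Task

The knob has come off the lid clip of the baking rack. Pick it up, turn it so its flat-sided bore matches the D-shaped spindle on the round black housing at the rack's foot, fit it fully home on the spindle, and press it right down against the spring so the clip jaw opens. Finish while still holding the knob pressed down (do not let go), and leave the ramekin, the pastry cutter and the jar where they are.

Things in the scene. Friction and masses are not known exactly. Their poses are not given: they have to be found in the camera images.
- knob: Loose upright knob, ~60 g, bore down. Origin: centre of underside; z up; x towards the side where the bore has its flat, marked by a white line on the grip bar's top and end. Grey eight-sided skirt 43 mm across flats, topped by a round black plate 47 mm in diameter, upper face at 22 mm; blue grip bar above. Bore: open below, 18 mm deep, 20 mm diameter, flat 5.5 mm from the axis.
- knob_grip (a point): Middle of the knob's blue grip bar, on the knob's axis, 35 mm above its underside. The bar stands on the black plate: 44 mm long along x, 14 mm wide along y, 22 to 48 mm above the underside. Pinch it across y, fingertips just above the plate. Same axes as the knob.
- turret: Fixed round black housing, 68 mm diameter, 40 mm high, at the rack's foot. Origin: centre of its underside; z up; x points the way the spindle's flat faces, marked by a white line on its top and side. The rack with its tins and lid stands on its world +y side, at least 90 mm from its axis and up to 240 mm high.
- spindle_seat (a point): Middle of the spindle's dark shoulder (32 mm diameter), top face: 56 mm above the cupboard bottom at rest, 44 mm pressed. Knob fully home: its origin is here, x axes parallel. z up, x towards the D-shaft's flat. The brass D-shaft rises 16 mm above: 18 mm diameter, flat 4.5 mm from the axis, top edge chamfered 2 mm, 1 mm clearance all round in the bore. It slides but cannot turn.
- spindle (a joint): Downward travel of the spindle, m: 0 up (rest), 0.012 at the bottom stop. Spring: about 5 N to start moving, about 12 N at the stop; it pushes back up when released.
- clip_jaw (a joint): Opening angle of the orange clip jaw on the rack (rad): 0 shut on the lid, about 0.48 open; driven by the spindle, 0.04 rad per mm pressed.
- rack: Fixed brushed steel rack filed with a sheet pan, a round tin, a red heart tin and a green lid: about 310 mm (x) by 190 mm (y), 240 mm high. Origin: on the cupboard bottom under its middle; z up. A foot strip joins it to the turret, whose axis lies 20 mm to its -x and 200 mm to its -y.
- ramekin: White ramekin, 84 mm diameter, 45 mm high, loose; origin at the centre of its underside. Leave alone.
- cutter: Copper ring pastry cutter, 60 mm diameter, 40 mm high, loose; origin at the centre of its underside. Leave alone.
- jar: Jar with red cap, 64 mm diameter, 85 mm high, loose; origin at the centre of its underside. Leave alone.

How it is judged (in metres and radians):
At the end, for the whole second after the job is handed in: Knob home on the D-spindle (underside within 3 mm of the shoulder, centred within 4 mm, flats within 0.25 rad, upright within 0.12 rad), spindle held down at least 9 mm of its 12 mm, clip jaw open more than 0.3 rad, and the fingers still on the knob with more than 2 N (horizontal distance between knob and spindle_seat below 0.004 m and z of knob in the frame of spindle_seat below 0.003 m and angle between the x axis of knob and the x axis of spindle_seat, either way round below 0.25 rad and angle between knob's own z axis and vertical below 0.12 rad and value of joint spindle above 0.009 m and value of joint clip_jaw above 0.3 rad and contact force between the fingers and knob above 2 N); the arm keeps its last pose, push and grip.
It fails at once if the white ramekin is shifted more than 30 mm or tipped (distance of ramekin from where it was at the start of the episode above 0.03 m or angle between ramekin's own z axis and vertical above 0.5 rad).
It fails at once if the copper pastry cutter is shifted more than 30 mm or tipped (distance of cutter from where it was at the start of the episode above 0.03 m or angle between cutter's own z axis and vertical above 0.5 rad).
It fails at once if the jar is shifted more than 30 mm or tipped (distance of jar from where it was at the start of the episode above 0.03 m or angle between jar's own z axis and vertical above 0.5 rad).
It also fails if it takes over 38 s, if anything falls off the work surface, if the arm or the gripper's body presses on something with over 40 N, if the wrist force passes 120 N, or if a joint passes its speed limit or range.

## Robot

A 7-joint arm with a two-finger parallel gripper is mounted at the origin on the work surface. World frame = base frame: x ahead of the robot, y to its left, z up, the work surface at z = 0. Lengths are in mm, angles in degrees, forces in N, time in s.
With the tool pointing down it reaches from about 425 to 1025 mm from the base axis. Payload 9.4 kg.
Tool frame: the origin (TCP) lies between the finger pads; the fingertips stand 11 mm ahead of it and the grasp point (between the pads) lies 8 mm behind it; x points along the fingers, z is the direction in which the jaws open and shut, and the axes are right-handed (so a half turn about x gives the same grasp; the last joint's range is limited). The gripper opens to 85 mm and grips with 20 to 120 N. Pads are 22 mm wide; open, the fingers measure 114 mm over their backs; the gripper's body (76 mm by 85 mm) begins 54 mm behind the grasp point. The pads swing forward as they close: fully open they stand 13 mm farther back than shut.
Start: joints at [-71.774, 34.337, -0.143, 91.639, 0.103, 54.024, -4.572], TCP at [278.856, 669.226, 242.275] pointing down, gripper open.
Joint ranges: [-147.43, 147.43], [-19.82, 112.94], [-74.19, 73.91], [6.32, 146.72], [-59.91, 239.91], [6.04, 106.73], [-150.56, 150.56]. Speed limits (degrees/s): [127.2, 127.2, 172.46, 172.46, 180, 180, 180].

## Interface

Orientations are given as [roll, pitch, yaw] about the fixed x, y, z axes, in that order (R = Rz(yaw) Ry(pitch) Rx(roll)).
In Python, from bench import bot gives the robot as it stands. The module is installed in compiled form; this text tells all that it offers.
- The arm moves only by the tool servo_tool, never from a script. Its argument "commands" is a list of rows, each a list of 5 numbers: the shift along the tool's x, y, z in m, then the turn about the tool's x in degrees, then the opening, from 0 (shut) to 1 (fully open). In form: [[tx, ty, tz, yaw, jaw], ...]. A call has 1 to 20 rows; each row is the pose to reach, as a shift and turn from the pose measured when the call began, along the tool's axes at that moment; what a row does not reach only later rows make up. A row lasts 1/12 s, in which the tool goes at most 41.7 mm and 7.16 degrees, less where a joint would pass 70% of its speed; a pose out of reach is approached as far as the arm can. A call with a gripper value outside its range is refused whole. The fingers move at their own pace and stop on an object; the grip force is fixed at half the most. Time passes only in rows, so rows that repeat a pose let the fingers close. It gives the time, the measured TCP pose, the force and the opening at its end, in the units of the state.
- bot.sense(): the state, without advancing time (a new reading comes with each control period).
- bot.get_image(name): name is "side" or "top" or "wrist"; returns the picture (400x640x3 uint8, red, green, blue); there is no depth.
- bot.calibration(name): a dict with "intrinsics" (3x3 intrinsics, pixels), "R" (3x3) and "t" (3): a world point X has camera coordinates R X + t. Camera axes: x right, y down, z forward; pixel columns grow to the right and rows downward; lengths in mm; the calibration is good to about 2 mm. A picture is of the moment at which its call begins: read the wrist's pose just before it. calibration takes no time and is no camera call; for the wrist camera it gives the pose at the moment of the call.
- bot.sign_off(): hands the job in, once; it reports no verdict.
The state is a dict: "t": time; "q": joint angles; "dq": joint speeds; "tau": joint torques, N m; "tool_pos": TCP position; "orientation": TCP orientation; "force": force on the tool from outside, world axes, zero at the start; "wrist_torque": the same for the moment, N m; "width": finger opening in mm.
Only numpy, scipy, OpenCV 4.12 (cv2) and the standard library are available. Lean on these libraries where they do the work, as an engineer would, in place of code of your own. Each camera call takes 0.05 s, during which the arm holds its last target. There are 200 camera calls.

## Working session

There is one attempt and no reset: what is moved stays moved. The work goes in short steps, Python scripts to look and compute and a tool call to move; the robot and the scene stay as the last step left them, time stands still between calls to the robot, and variables do not carry over. Pictures are saved under pics/ and viewed, about 8 in all and at most 12, crops included, and the job is handed in when it is done.

Besides the shell and the picture viewer there is one more tool, called after "Call:" by a JSON object that holds its "fn" and its "kwargs". servo_tool: Moves the arm, as the interface text tells. Its arguments: {"type":"object","properties":{"commands":{"type":"array"}},"required":["commands"]}

```bash
mkdir -p pics; python3 - <<'E'
from bench import bot
import cv2,numpy as np
s=bot.sense();print({k:np.round(s[k],2) for k in('t','tool_pos','orientation','force','width')})
for n in('top','side'):
    im=bot.get_image(n);cv2.imwrite(f'pics/{n}0.png',im[:,:,::-1])
    c=bot.calibration(n);print(n,np.round(c['intrinsics'],1).tolist(),np.round(-c['R'].T@c['t']),np.round(c['R'],2).tolist())
E
```

```text
{'t': np.float64(0.0), 'tool_pos': array([278.66, 668.81, 241.39]), 'orientation': array([-174.54,   89.91, -107.15]), 'force': array([ 0.03, -0.08,  0.08]), 'width': np.float64(85.38)}
top [[506.2, 0.0, 320.1], [0.0, 506.2, 201.9], [0.0, 0.0, 1.0]] [ 318.  -66. 1428.] [[0.06, -1.0, -0.01], [-0.97, -0.06, -0.22], [0.22, 0.02, -0.98]]
side [[469.4, 0.0, 324.2], [0.0, 469.4, 199.5], [0.0, 0.0, 1.0]] [  71. -772.  773.] [[0.82, -0.57, 0.01], [-0.34, -0.51, -0.79], [0.45, 0.65, -0.62]]
```

View pics/top0.png

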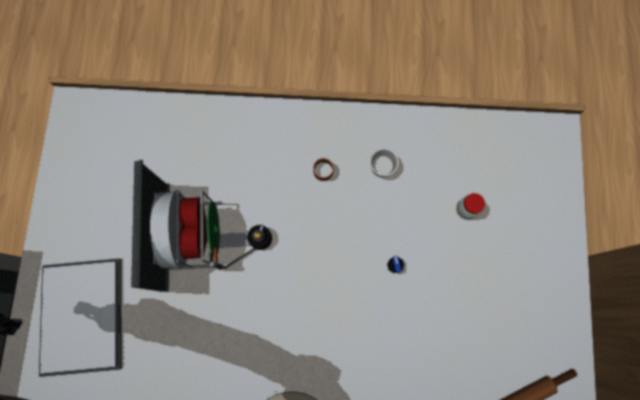

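View pics/side0.png

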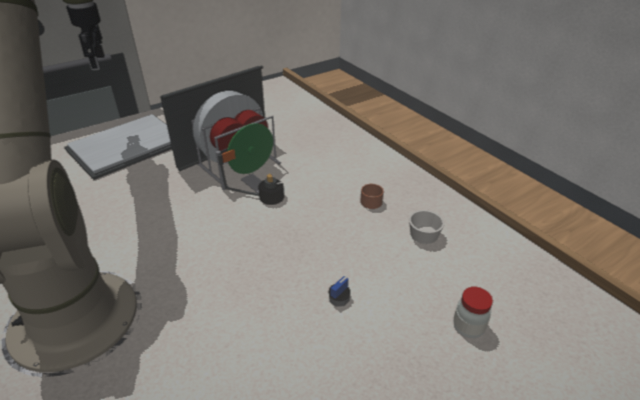

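Top view: knob at about (397,265), turret at (260,237), cutter (323,169), ramekin (385,164), jar (472,206), rack at columns 135-240. Now measuring positions and viewing enlarged crops.

```bash
cat > h.py <<'E'
import cv2,numpy as np
def ray(c,uv,z):
    K,R,t=(np.array(c[k]) for k in('intrinsics','R','t'))
    o=-R.T@t; d=R.T@np.linalg.solve(K,[uv[0],uv[1],1]); return o+d*(z-o[2])/d[2]
def proj(c,X):
    p=c['intrinsics']@(c['R']@np.array(X,float)+np.array(c['t']).ravel()); return p[:2]/p[2]
def toolR(o):
    from scipy.spatial.transform import Rotation as r
    return r.from_euler('xyz',o,degrees=True).as_matrix()
E
python3 - <<'E'
from bench import bot
from h import *
c=bot.calibration('top')
for n,uv,z in[('knob',(397,265),48),('knobplate',(396,265),22),('turret',(260,237),40),('brass',(259,234),72),('cutter',(323,169),40),('ram',(385,164),45),('jar',(474,204),85),('pantop',(139,162),240),('pantop2',(134,287),240)]:
    print(n,ray(c,uv,z).round(0))
s=bot.sense();print(toolR(s['orientation']).round(2))
c2=bot.calibration('side')
for n,uv,z in[('knob',(341,284),48),('brass',(268,179),72)]:print('side',n,ray(c2,uv,z).round())
a=cv2.imread('pics/top0.png')
cr=lambda i,x,y:cv2.resize(i[y-25:y+25,x-25:x+25],(390,390),interpolation=cv2.INTER_CUBIC)
cv2.imwrite('pics/crop0.png',np.hstack([cr(a,397,265),cr(a,260,237)]))
E
```

```text
knob [ 465. -258.   48.]
knobplate [ 468. -259.   22.]
turret [521. 122.  40.]
brass [524. 121.  72.]
cutter [727. -41.  40.]
ram [ 750. -217.   45.]
jar [ 638. -456.   85.]
pantop [660. 407. 240.]
pantop2 [358. 377. 240.]
[[-0.   -0.92  0.38]
 [-0.    0.38  0.92]
 [-1.   -0.   -0.  ]]
side knob [ 469. -262.   48.]
side brass [509. 112.  72.]
```

View pics/crop0.png

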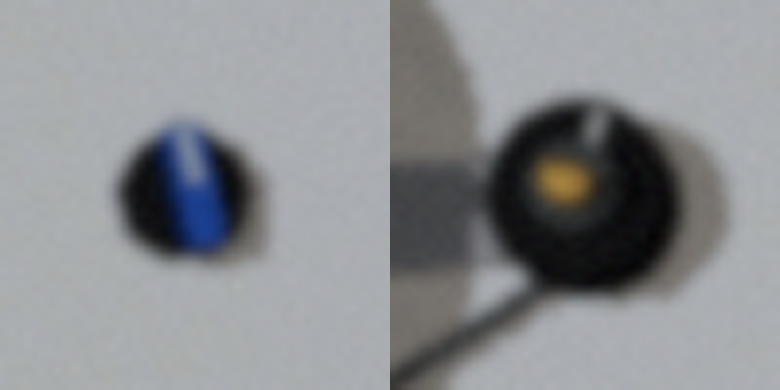

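Knob is near (467,-260), flat yaw about +18°; turret is near (520,120), flat yaw about -5°. The start pose is behind the rack, so I go up first, then across towards the turret.

Call:
{"fn": "servo_tool", "kwargs": {"commands": [[-0.04,0,0,0,1],[-0.08,0,0,0,1],[-0.12,0,0,0,1],[-0.16,0,0,0,1],[-0.16,-0.455,-0.471,100,1],[-0.16,-0.455,-0.471,100,1],[-0.16,-0.455,-0.471,100,1],[-0.16,-0.455,-0.471,100,1],[-0.16,-0.455,-0.471,100,1],[-0.16,-0.455,-0.471,100,1],[-0.16,-0.455,-0.471,100,1],[-0.16,-0.455,-0.471,100,1],[-0.16,-0.455,-0.471,100,1],[-0.16,-0.455,-0.471,100,1],[-0.16,-0.455,-0.471,100,1],[-0.16,-0.455,-0.471,100,1],[-0.16,-0.455,-0.471,100,1],[-0.16,-0.455,-0.471,100,1],[-0.16,-0.455,-0.471,100,1],[-0.16,-0.455,-0.471,100,1]]}}

```text
t: 1.77
tool_pos: [518.1, 55.6, 402.4]
orientation: [-56.4, 89.9, -89.2]
force: [0.2, 1.0, 0.6]
width: 85.7
```

```bash
python3 - <<'E'
from bench import bot
from h import *
s=bot.sense();print({k:np.round(s[k],2) for k in('t','q','tool_pos','orientation','force')})
c=bot.calibration('wrist');im=bot.get_image('wrist');cv2.imwrite('pics/w1.png',im[:,:,::-1])
np.savez('w1.npz',**c)
print(-c['R'].T@c['t'],c['R'].round(2).tolist(),c['intrinsics'].round(0).tolist())
for X in([521,118,40],[521,118,72],[467,-260,48]):print(X,proj(c,X).round())
E
```

```text
{'t': np.float64(1.77), 'q': array([-39.59,  11.92,  33.78, 107.36,  -7.29,  62.89, -35.84]), 'tool_pos': array([518.05,  55.59, 402.39]), 'orientation': array([-56.41,  89.89, -89.21]), 'force': array([0.25, 0.96, 0.64])}
[554.68692761 112.32628878 533.62932572] [[0.84, -0.54, 0.0], [-0.52, -0.81, 0.27], [-0.15, -0.23, -0.96]] [[312.0, 0.0, 325.0], [0.0, 312.0, 199.0], [0.0, 0.0, 1.0]]
[521, 118, 40] [304. 121.]
[521, 118, 72] [302. 122.]
[467, -260, 48] [395. 319.]
```

View pics/w1.png

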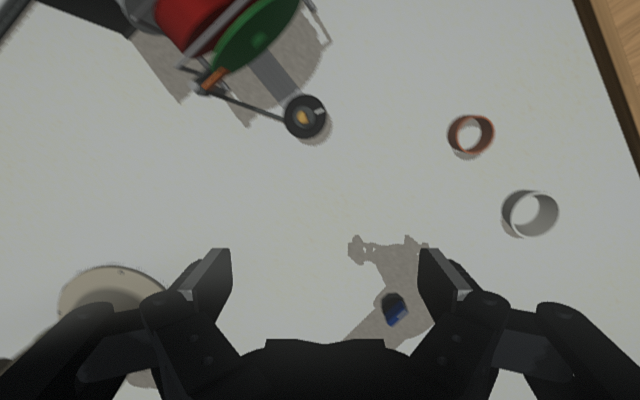

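The wrist view shows the turret at (305,117), within 4 px of the prediction. The knob is at (395,308), partly in shadow. Next I hover over the knob.

Call:
{"fn": "servo_tool", "kwargs": {"commands": [[0.24,-0.294,0.126,39,1],[0.24,-0.294,0.126,39,1],[0.24,-0.294,0.126,39,1],[0.24,-0.294,0.126,39,1],[0.24,-0.294,0.126,39,1],[0.24,-0.294,0.126,39,1],[0.24,-0.294,0.126,39,1],[0.24,-0.294,0.126,39,1],[0.24,-0.294,0.126,39,1],[0.24,-0.294,0.126,39,1],[0.24,-0.294,0.126,39,1],[0.24,-0.294,0.126,39,1],[0.24,-0.294,0.126,39,1],[0.24,-0.294,0.126,39,1]]}}

```text
t: 2.98
tool_pos: [465.7, -264.2, 164.5]
orientation: [14.7, 89.8, -57.2]
force: [0.7, 0.2, -0.5]
width: 85.4
```

```bash
python3 - <<'E'
from bench import bot
from h import *
s=bot.sense();print({k:np.round(s[k],2) for k in('t','q','tool_pos','orientation','force')})
c=bot.calibration('wrist');im=bot.get_image('wrist')[:,:,::-1];cv2.imwrite('pics/w2.png',im)
np.savez('w2.npz',**c)
p=proj(c,[467,-260,48]);print(p)
u,v=np.clip(p.astype(int),60,[579,339]);print(u,v)
a=cv2.imread('pics/w1.png')[92:142,280:330]
k=im[v-60:v+60,u-60:u+60]
r=lambda i:cv2.resize(i,(400,400),interpolation=cv2.INTER_CUBIC)
cv2.imwrite('pics/crop2.png',np.hstack([r(k),r(a)]))
E
```

```text
{'t': np.float64(2.98), 'q': array([  1.48,  30.98,  32.02, 122.18, -28.94,  34.07, -17.74]), 'tool_pos': array([ 465.72, -264.2 ,  164.46]), 'orientation': array([ 14.73,  89.75, -57.23]), 'force': array([ 0.68,  0.21, -0.49])}
[318.99447278 194.78000118]
318 194
```

View pics/crop2.png

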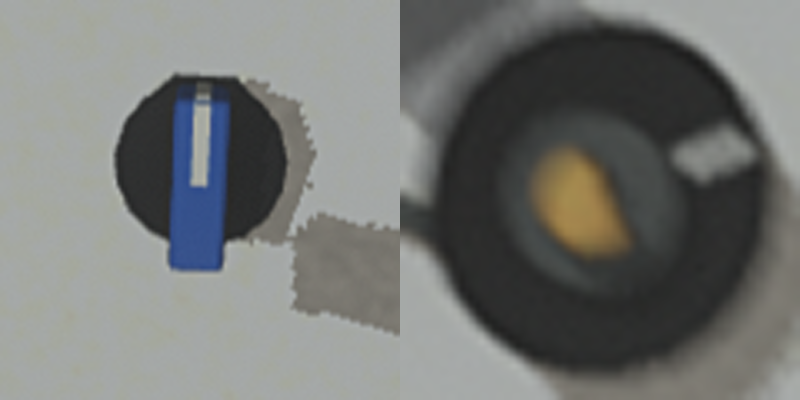

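```bash
python3 - <<'E'
from h import *
c2=dict(np.load('w2.npz'));c1=dict(np.load('w1.npz'))
A=ray(c2,(318.5,163.5),48);B=ray(c2,(316.8,214.4),48);d=A-B
print('knob',(A+B)/2,np.linalg.norm(d),np.degrees(np.arctan2(d[1],d[0])))
f=lambda u,v:(280+(u-400)*.125,92+v*.125)
S=ray(c1,f(593,203),56);H=ray(c1,f(603,198),40)
print('seat',S,'house',H)
w=ray(c1,f(675,165),40),ray(c1,f(750,143),40)
for x in w:
    print('line',np.degrees(np.arctan2(*(x-H)[1::-1])))
e=w[1]-w[0];print('linedir',np.degrees(np.arctan2(e[1],e[0])))
P=ray(c1,f(585,150),72)-ray(c1,f(630,245),72);print('flat',np.degrees(np.arctan2(P[1],P[0]))-90)
R=toolR([14.73,89.75,-57.23]);print(R.round(3),np.degrees(np.arctan2(R[1,2],R[0,2])))
K=(A+B)/2;print('tool delta xy',R.T@([K[0]-465.72,K[1]+264.2,0]))
E
```

```text
knob [ 470.8853935  -257.58479553   48.        ] 42.77654912499109 15.853720319568167
seat [525.4294021  121.68264702  56.        ] house [526.56989509 121.72942092  40.        ]
line -9.043879584817896
line -13.01175721638877
linedir -17.04557686069808
flat -7.441801871917292
[[ 0.002  0.951  0.31 ]
 [-0.004  0.31  -0.951]
 [-1.     0.001  0.004]] -71.96013412293962
tool delta xy [-0.01207124  6.96007464 -4.69035558]
```

Call:
{"fn": "servo_tool", "kwargs": {"commands": [[0.03,0.007,-0.0045,2,1],[0.06,0.007,-0.0045,2,1],[0.09,0.007,-0.0045,2,1],[0.115,0.007,-0.0045,2,1],[0.128,0.007,-0.0045,2,1],[0.128,0.007,-0.0045,2,1],[0.128,0.007,-0.0045,2,0],[0.128,0.007,-0.0045,2,0],[0.128,0.007,-0.0045,2,0],[0.128,0.007,-0.0045,2,0],[0.128,0.007,-0.0045,2,0],[0.128,0.007,-0.0045,2,0],[0.128,0.007,-0.0045,2,0],[0.128,0.007,-0.0045,2,0],[0.128,0.007,-0.0045,2,0],[0.128,0.007,-0.0045,2,0]]}}

```text
t: 4.37
tool_pos: [471.9, -258.0, 37.4]
orientation: [30.8, 89.7, -43.1]
force: [-0.9, 1.4, 8.8]
width: 12.7
```

Call:
{"fn": "servo_tool", "kwargs": {"commands": [[-0.01,0,0,0,0],[-0.04,0,0,0,0],[-0.075,0,0,0,0],[-0.11,0,0,0,0],[-0.14,0.007,-0.03,2,0],[-0.155,0.014,-0.06,4,0],[-0.155,0.022,-0.092,6,0],[-0.155,0.03,-0.124,9,0],[-0.155,0.038,-0.156,12,0],[-0.155,0.046,-0.19,14,0],[-0.155,0.054,-0.224,16,0],[-0.155,0.062,-0.258,18,0],[-0.155,0.07,-0.292,20,0],[-0.155,0.077,-0.322,22,0],[-0.155,0.083,-0.346,24,0],[-0.155,0.087,-0.362,25,0],[-0.155,0.089,-0.37,26,0],[-0.155,0.089,-0.373,26,0],[-0.155,0.089,-0.373,26,0],[-0.155,0.089,-0.373,26,0]]}}

```text
t: 6.03
tool_pos: [453.4, 125.0, 191.2]
orientation: [59.6, 89.7, -40.3]
force: [1.0, 0.4, 0.4]
width: 12.7
```

```bash
python3 - <<'E'
from bench import bot
from h import *
s=bot.sense();print({k:np.round(s[k],2) for k in('t','q','tool_pos','orientation','force')})
R=toolR(s['orientation']);print('zyaw',np.degrees(np.arctan2(R[1,2],R[0,2])))
c=bot.calibration('wrist');im=bot.get_image('wrist')[:,:,::-1];cv2.imwrite('pics/w3.png',im)
np.savez('w3.npz',**c);print(proj(c,[525,121,56]))
E
```

```text
{'t': np.float64(6.03), 'q': array([-56.67,  29.04,  49.75, 129.25, -37.57,  36.95, -79.16]), 'tool_pos': array([453.37, 125.01, 191.25]), 'orientation': array([ 59.65,  89.69, -40.27]), 'force': array([0.95, 0.45, 0.37])}
zyaw -99.91606608652947
[313.1922358  108.69963961]
```

View pics/w3.png

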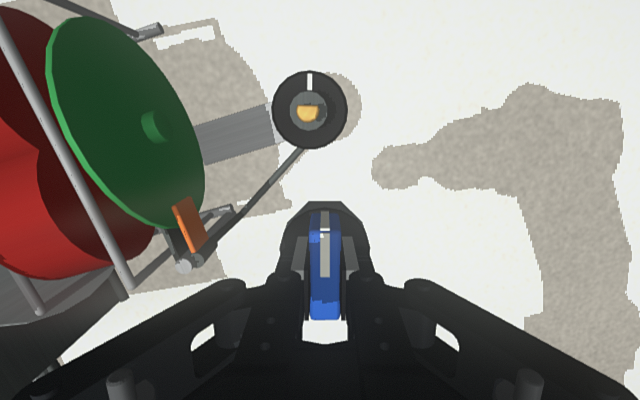

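The knob is held with its bar at columns 310-340 and the white line pointing up. The turret is at (310,110) with its white line at (310,83), almost parallel to the bar. A zoom will give the fine fit.

```bash
python3 - <<'E'
import cv2,numpy as np
a=cv2.imread('pics/w3.png')
r=lambda i:cv2.resize(i,(400,400),interpolation=cv2.INTER_CUBIC)
cv2.imwrite('pics/crop3.png',np.hstack([r(a[60:160,260:360]),r(a[195:335,255:395])]))
E
```

```text
(no output)
```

View pics/crop3.png

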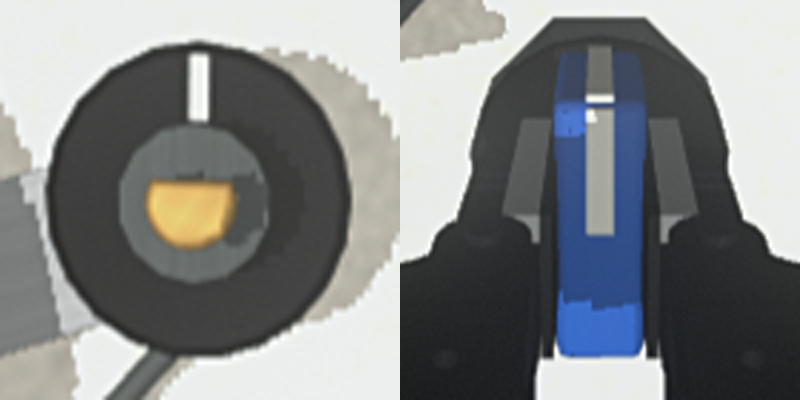

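```bash
python3 - <<'E'
from h import *
c=dict(np.load('w3.npz'))
yaw=lambda d:np.degrees(np.arctan2(d[1],d[0]))
S=ray(c,(308.5,110.75),56);print('seat',S)
print('line',yaw(ray(c,(309.75,73.5),40)-ray(c,(309.75,90),40)),'flat',yaw(ray(c,(318.2,105.5),72)-ray(c,(297.5,105.5),72))+90)
A=ray(c,(325,231.2),202);B=ray(c,(325,319),202)
print('bar',(A+B)/2,np.linalg.norm(A-B),yaw(A-B))
# knob plate / skirt front edge in picture
R=toolR([59.65,89.69,-40.27])
for K in((A+B)/2,np.array([453.37,125.01,0])):
  d=S-K;d[2]=0;print('shift',R.T@d)
E
```

```text
seat [524.0709654  125.09489372  56.        ]
line -10.624153357205758 flat -9.90689110690947
bar [452.66971683 124.43689465 202.        ] 41.97774852466983 -9.887518921979114
shift [  0.29246059  70.21970826 -12.94906555]
shift [  0.29157397  69.62862747 -12.26388749]
```

Call:
{"fn": "servo_tool", "kwargs": {"commands": [[0,0.025,-0.005,0,0],[0,0.05,-0.01,0,0],[0,0.07,-0.0126,0,0],[0.02,0.07,-0.0126,0,0],[0.045,0.07,-0.0126,0,0],[0.065,0.07,-0.0126,0,0],[0.07,0.07,-0.0126,0,0],[0.07,0.07,-0.0126,0,0],[0.07,0.07,-0.0126,0,0]]}}

```text
t: 6.83
tool_pos: [525.2, 123.9, 122.2]
orientation: [60.9, 89.7, -39.1]
force: [-0.4, -0.4, -1.2]
width: 12.8
```

```bash
python3 - <<'E'
from bench import bot
from h import *
s=bot.sense();print({k:np.round(s[k],2) for k in('t','q','tool_pos','orientation','force','wrist_torque','width')})
c=bot.calibration('side');im=bot.get_image('side')[:,:,::-1];cv2.imwrite('pics/s4.png',im)
u,v=proj(c,[524,125,60]).astype(int);print(u,v)
w=bot.get_image('wrist')[:,:,::-1]
r=lambda i:cv2.resize(i,(400,400),interpolation=cv2.INTER_CUBIC)
cv2.imwrite('pics/w4.png',w)
cv2.imwrite('pics/crop4.png',np.hstack([r(im[v-35:v+25,u-30:u+30]),r(w[180:340,245:405])]))
E
```

```text
{'t': np.float64(6.83), 'q': array([-45.95,  38.11,  40.6 , 123.67, -45.36,  33.97, -72.06]), 'tool_pos': array([525.17, 123.85, 122.18]), 'orientation': array([ 60.9 ,  89.68, -39.14]), 'force': array([-0.44, -0.44, -1.18]), 'wrist_torque': array([-0.  , -0.04, -0.05]), 'width': np.float64(12.83)}
270 178
```

View pics/crop4.png

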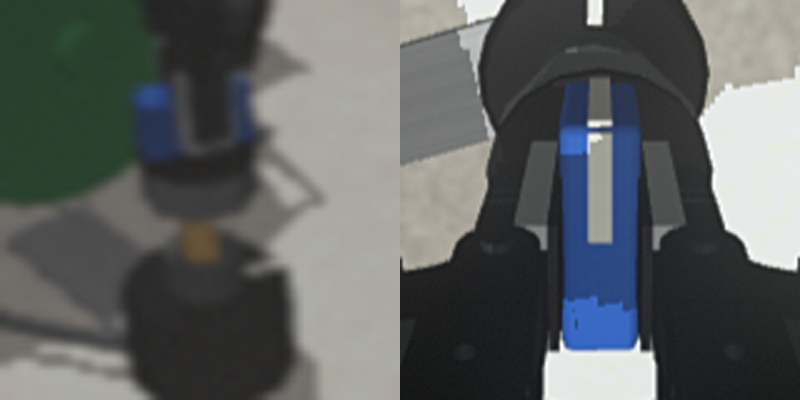

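In the side view the knob sits centred over the brass shaft (crop x≈199 against 201). The wrist view shows both white lines in line. Starting a gentle descent onto the shaft.

Call:
{"fn": "servo_tool", "kwargs": {"commands": [[0.004,-0.0005,-0.0012,0,0],[0.008,-0.0005,-0.0012,0,0],[0.012,-0.0005,-0.0012,0,0],[0.014,-0.0005,-0.0012,0,0],[0.016,-0.0005,-0.0012,0,0],[0.018,-0.0005,-0.0012,0,0],[0.02,-0.0005,-0.0012,0,0],[0.02,-0.0005,-0.0012,0,0],[0.02,-0.0005,-0.0012,0,0]]}}

```text
t: 7.68
tool_pos: [525.3, 125.6, 102.6]
orientation: [70.2, 89.6, -29.8]
force: [-0.0, 0.1, -0.8]
width: 12.8
```

Call:
{"fn": "servo_tool", "kwargs": {"commands": [[0.003,0,0,0,0],[0.006,0,0,0,0],[0.008,0,0,0,0],[0.01,0,0,0,0],[0.012,0,0,0,0],[0.014,0,0,0,0],[0.016,0,0,0,0],[0.016,0,0,0,0],[0.016,0,0,0,0]]}}

```text
t: 8.43
tool_pos: [525.3, 125.5, 86.7]
orientation: [74.6, 89.7, -25.4]
force: [-2.5, 1.2, 6.8]
width: 12.8
```

Force is rising like the spring, so I keep pressing to the stop.

Call:
{"fn": "servo_tool", "kwargs": {"commands": [[0.002,0,0,0,0],[0.004,0,0,0,0],[0.005,0,0,0,0],[0.006,0,0,0,0],[0.0065,0,0,0,0],[0.0065,0,0,0,0],[0.0065,0,0,0,0]]}}

```text
t: 9.02
tool_pos: [525.4, 125.5, 81.3]
orientation: [90.1, 89.7, -9.9]
force: [-4.3, 0.8, 19.0]
width: 13.1
```

```bash
python3 - <<'E'
from bench import bot
from h import *
s=bot.sense();print({k:np.round(s[k],2) for k in('t','tool_pos','orientation','force','wrist_torque','width')})
R=toolR(s['orientation']);print('zyaw',np.degrees(np.arctan2(R[1,2],R[0,2])))
c=bot.calibration('side');im=bot.get_image('side')[:,:,::-1]
u,v=proj(c,[524,125,60]).astype(int)
w=bot.get_image('wrist')[:,:,::-1]
r=lambda i:cv2.resize(i,(400,400),interpolation=cv2.INTER_CUBIC)
cv2.imwrite('pics/crop5.png',np.hstack([r(im[v-45:v+35,u-60:u+20]),r(w[120:400,130:410])]))
E
```

```text
{'t': np.float64(9.02), 'tool_pos': array([525.4 , 125.51,  81.3 ]), 'orientation': array([90.13, 89.65, -9.9 ]), 'force': array([-4.29,  0.78, 19.02]), 'wrist_torque': array([ 0.08,  1.06, -0.01]), 'width': np.float64(13.07)}
zyaw -100.02968020307289
```

View pics/crop5.png

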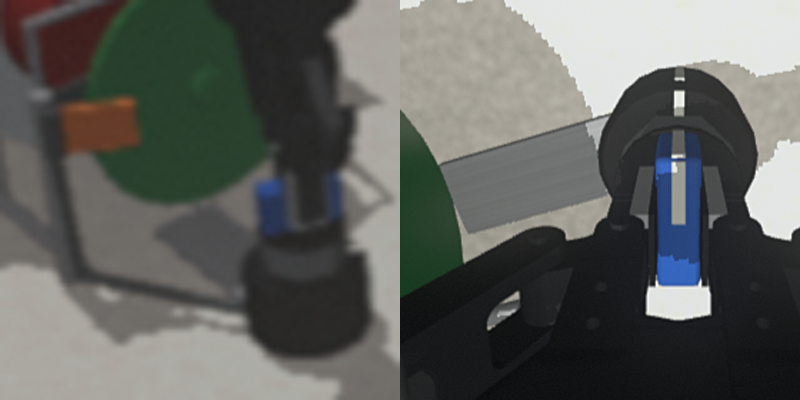

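Force is 19 N, above the 12 N spring force at the stop. The white lines are still in line and the skirt is down on the housing. One last check compares the jaw before and after pressing.

```bash
python3 - <<'E'
from bench import bot
from h import *
s=bot.sense();print(s['t'],np.round(s['tool_pos'],1),np.round(s['force'],1),s['width'])
b=bot.get_image('side')[:,:,::-1];a=cv2.imread('pics/s4.png')
r=lambda i:cv2.resize(i[130:210,205:285],(400,400),interpolation=cv2.INTER_CUBIC)
cv2.imwrite('pics/cmp.png',np.hstack([r(a),r(b)]))
E
```

```text
9.1167 [525.4 125.5  81.3] [-5.2  0.4 19.2] 12.461050964222633
```

View pics/cmp.png

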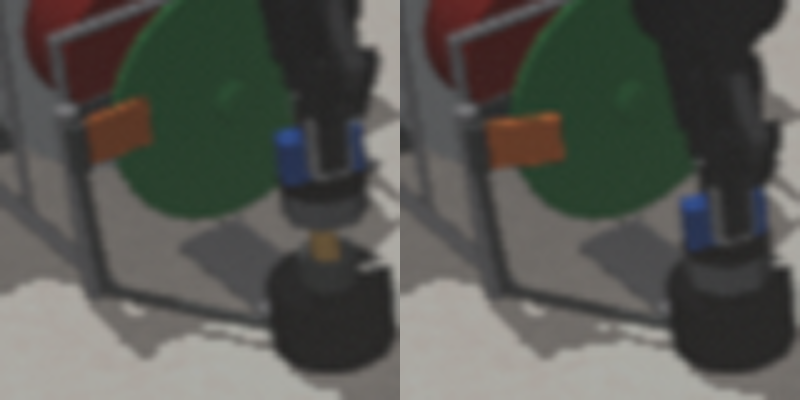

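The jaw has swung from a tilted to an open, level position. The brass shaft is fully covered and the skirt sits just above the housing. The force is steady, so I hand in.

```bash
python3 - <<'E'
from bench import bot
bot.sign_off();s=bot.sense();print(s['t'],s['tool_pos'],s['force'],s['width'])
E
```

```text
the job is handed in; nothing more can be done
the job is handed in; nothing more can be done
```

The knob is on the D-spindle, pressed down to its stop, and the gripper is still holding it. I handed the job in at about 9.1 s; no verdict is reported.

I pinched the grip bar, turned it to the spindle's flat (about -10° yaw), lowered it on and pressed it down.

**Last checks:**
- **Pressed down:** The tool came down to within about 0.1 mm of the height I worked out for the bottom stop. The upward force held steady at about 19 N, above the spring's 12 N at the stop.
- **Fit:** The white lines on the knob and housing were in line, and the brass shaft was fully covered.
- **Clip jaw:** The side view shows it swung open compared with before pressing. I did not measure the angle.
- **Grip:** The fingers were closed on the bar at about 12.5 mm.
- **Ramekin, cutter and jar:** My path stayed clear of all three. I did not take a separate picture of them at the end.

**Remaining disagreements:**
- A sideways force of about 5 N remained in x.
- The bar may have slid up to about 2 mm in the fingers; the images were not sharp enough to tell.
- My two wrist-camera estimates of the spindle's position differed by about 3 mm. I used the closer view.

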